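# Unload a centrifuge tube and hold it upright

### The arm

A 6-joint arm with a two-finger parallel gripper is mounted at the origin on a cart in front of the work surface, level with it; the furniture and walls round the work are solid. World frame = base frame: x ahead of the robot, y to its left, z up, the work surface at z = 0. Lengths are in m, angles in degrees, forces in N, time in s.
With the tool pointing down it reaches from about 0.25 to 0.725 m from the base axis. Payload 9.7 kg.
Tool frame: the origin (TCP) lies between the finger pads; the fingertips stand bot.tcp_to_tips ahead of it and the grasp point (between the pads) lies 11 mm behind it (bot.tcp_to_tips is the distance from the TCP to the fingertips, in m); z points along the fingers, y is the line along which they close (so a half turn about z gives the same grasp; the last joint's range is limited). The gripper opens to 85 mm and grips with 20 to 120 N. Pads are 22 mm wide; open, the fingers measure 114 mm over their backs; the gripper's body (76 mm by 85 mm) begins 54 mm behind the grasp point. The pads swing forward as they close: fully open they stand 13 mm farther back than shut.
Start: joints at [67.609, 4.979, 10.078, 95.1, 0, 90], TCP at [0.21, 0.509, 0.239] pointing down, gripper open.
Joint ranges: [-179.16, 179.16], [-48.56, 103.87], [-65.8, 70.77], [-126.05, 130.52], [-82.76, 87.17], [-180, 180]. Speed limits (degrees/s): [127.2, 127.2, 147.25, 180, 180, 180].

### API

Orientations are given as [roll, pitch, yaw] about the fixed x, y, z axes, in that order (R = Rz(yaw) Ry(pitch) Rx(roll)).
In Python, from workcell import bot gives the robot as it stands. The module is installed in compiled form; this text tells all that it offers.
- The arm moves only by the tool carry_out, never from a script. Its arguments are lists of equal length, an entry for each row: "linear": the shift along the world's x, y, z normalised to -1 to 1, where 1 is 2 cm, a list of three; "rotation": the turn, a rotation vector about the world's x, y, z normalised to -1 to 1, where 1 is 8 degrees, a list of three; "grip": the closure, from -1 (fully open) to 1 (shut). In form: {"linear": [[tx, ty, tz], ...], "rotation": [[rx, ry, rz], ...], "grip": [grip, ...]}. A call has 1 to 12 rows; each row shifts and turns the commanded pose from where the row before left it; what a row does not reach is not made up. A row lasts 1/10 s, in which the tool goes at most 50 mm and 8.59 degrees, less where a joint would pass 70% of its speed; a pose out of reach is approached as far as the arm can. A call with a number of a shift or a turn outside -1 to 1 is refused whole. A call with a gripper value outside its range is refused whole. The fingers move at their own pace and stop on an object; "grip_force" is the grip in N (left out, the last holds). Time passes only in rows, so rows that do not move let the fingers close. It gives the time, the measured TCP pose, the force, the opening and the grip force at its end, in the units of the state.
- bot.get_obs(): the state, without advancing time (a new reading comes with each control period).
- bot.camera(name): name is "scene" or "top"; returns the picture (400x640x3 uint8, blue, green, red); there is no depth.
- bot.camera_model(name): a dict with "fx", "fy", "cx", "cy" (pixels), "distortion" ([k1, k2, p1, p2, k3] as OpenCV has them; the pictures are not rectified), "camera_from_world" (4x4, takes a point from world to camera coordinates). Camera axes: x right, y up, looking along -z (the intrinsics and any distortion apply to the point x, -y, -z); pixel columns grow to the right and rows downward; lengths in m; the calibration is good to about 2 mm. A picture is of the moment at which its call begins. camera_model takes no time and is no camera call.
- bot.job_done(): hands the job in; it is judged then, once.
The state is a dict: "time": time; "q": joint angles; "qd": joint speeds; "joint_efforts": joint torques, N m; "ee_pos": TCP position; "tcp_rot": TCP orientation; "wrist_force": force on the tool from outside, world axes, zero at the start; "torque": the same for the moment, N m; "opening": finger opening in m; "grasp_force": force on a finger pad.
Only numpy, scipy, OpenCV 4.12 (cv2) and the standard library are available. Lean on these libraries where they do the work, as an engineer would, in place of code of your own. Each camera call takes 0.05 s, during which the arm holds its last target. There are 200 camera calls.

### The job

The centrifuge has stopped and its lid is up. Lift the loose round cover with the black knob off the two pins of the rotor and set it down gently, flat and knob up, on the bare worktop beside the machine. Then draw the tube on the far side of the rotor out along its slant, turn it upright without ever laying it over further than it lay in the rotor, and finish while holding it still and upright with its tip at least 20 cm above the worktop; leave the near tube and the other things on the bench as they are.

Things in the scene. Friction and masses are not known exactly. Their poses are not given: they have to be found in the camera images.
- centrifuge: Bench centrifuge, fixed: white housing 260 (x) by 264 mm (y), deck 132 mm above the worktop, round chamber of 228 mm diameter. Origin: middle of the footprint; x points from the control panel to the rear hinge, roughly away from the robot (turned up to 0.2 rad); z up. The strip of worktop to its left (+y), 340 to 580 mm ahead of the robot, is bare to y = 0.45 m.
- lid_top (a point): Middle of the upper edge of the centrifuge's own lid (250 mm wide, 236 mm long), which is hinged along the rear edge of the deck and stands open, fixed, leaning back 30 degrees from vertical.
- rotor: Fixed-angle aluminium rotor with six sleeves, locked, in the chamber; turned up to 0.45 rad against the housing. Origin on its axis at the underside, 58 mm above the worktop; z up. Flat top rim (radius 76 to 90 mm) 84 mm above the origin, with two pins, 6 mm diameter, 10 mm high, at y = +82.5 and -82.5 mm. Inside the rim a dish slopes at 45 degrees down to a low hub, 31 mm above the origin.
- far_mouth (a point): Middle of the mouth of the rotor's +x (far) sleeve, 58.6 mm from the rotor's axis and 50.8 mm above its origin. Sleeves lean 45 degrees, mouth toward the axis; bore 18.6 mm, depth 52 mm, one every 60 degrees. Only the +x (far) and -x (near) sleeves hold tubes.
- rotor_cover: Loose flat aluminium disc, 177 mm diameter, 4 mm thick, 0.22 kg, with a black upright knob of 24 mm diameter in the middle whose top is 34 mm above the underside. Two 8.4 mm holes sit over the rotor's pins. Origin at the middle of the underside; z up through the knob. At the start it lies on the rotor's rim, underside 142 mm above the worktop.
- sample_tube: The tube to take: in the rotor's sleeve on the far side from the robot (rotor +x). Pale conical-tipped plastic tube, 16 mm diameter, 84 mm long with its ribbed screw cap, 18 g. Origin at the tip; z along the tube to the cap. In the rotor it leans 45 degrees, cap toward the axis, under the cover; 32 mm (cap and 18 mm of body) stand out of the sleeve. It slides out freely along its z axis in 52 mm.
- sample_tube_cap (a point): Middle of the sample tube's grey ribbed cap (20 mm diameter, 14 mm high), 77 mm from the tip along the tube.
- balance_tube: A tube like it in the near sleeve, on the robot's side of the rotor; it counterbalances the other and stays where it is. Origin at the tip, z toward the cap.
- extraction_nozzle (a point): Middle of the lower end of the solid nozzle of a fume-extraction arm that hangs, fixed, at the right of the bench, about 190 mm across, from here (about 0.49 m above the worktop) upward. Keep the arm clear of it, also when swinging in from the right.
- tube_rack: Empty white wire test-tube rack, 85 x 203 x 68 mm, right of the centrifuge. Origin under its middle. A bystander.
- timer: White lab timer, 62 x 66 x 19 mm, lying close to the right (-y) side of the centrifuge. Origin under its middle. A bystander.
- marker: Marker pen, 15 x 135 mm, lying close to the right side of the centrifuge. Origin under its middle. A bystander.
- reagent_bottle: Brown glass reagent bottle, 45 mm diameter, 87 mm high, right of the centrifuge. Origin under its middle. A bystander.
- beaker: Small glass beaker, 53 mm diameter, 70 mm high, far left. Origin under its middle. A bystander.
- log_book: Thin closed book, 100 x 150 x 8 mm, far right. Origin under its middle. A bystander.
- erlenmeyer: Glass conical flask, 63 mm diameter, 101 mm high, far left. Origin under its middle. A bystander.

How it is judged:
By the outcome, as a careful person would: the job done as asked, in the order asked, and still so for the second after the job is handed in, while the arm keeps its last pose, push and grip.
It also fails if it takes over 61 s, if anything falls off the work surface, if the arm or the gripper's body presses on something with over 40 N, if the wrist force passes 120 N, or if a joint passes its speed limit or range.

## Working session

There is one attempt and no reset: what is moved stays moved. The work goes in short steps, Python scripts to look and compute and a tool call to move; the robot and the scene stay as the last step left them, time stands still between calls to the robot, and variables do not carry over. Pictures are saved under pics/ and viewed, at most 10 in all, crops included, and the job is handed in when it is done.

Besides the shell and the picture viewer there is one more tool, called after ">>>" by a JSON object that holds its "api" and its "payload". carry_out: Moves the arm, as the interface text tells. Its arguments: {"type":"object","properties":{"linear":{"type":"array","items":{"type":"array","items":{"type":"number"}}},"rotation":{"type":"array","items":{"type":"array","items":{"type":"number"}}},"grip":{"type":"array","items":{"type":"number"}},"grip_force":{"type":"number"}},"required":["linear","rotation","grip"]}

```bash
mkdir -p pics && python3 - <<'E'
from workcell import bot
import cv2,numpy as np
for n in("scene","top"):
    im=bot.camera(n); cv2.imwrite(f"pics/{n}0.png",im)
    m=bot.camera_model(n); print(n,m["fx"],m["fy"],m["cx"],m["cy"],m["distortion"]); print(np.round(m["camera_from_world"],3).tolist())
o=bot.get_obs(); print(o, bot.tcp_to_tips)
E
```

```text
scene 430.3025524842078 430.3025524842078 321.72375853705773 191.646849394726 [0.00416382 0.         0.         0.         0.        ]
[[-0.899, -0.438, -0.011, 0.528], [0.184, -0.4, 0.898, -0.348], [-0.397, 0.805, 0.441, -1.627], [0.0, 0.0, 0.0, 1.0]]
top 374.3272676088537 374.3272676088537 320.02374499268615 190.61472435102118 [-0.01307279  0.          0.          0.          0.        ]
[[0.339, -0.941, 0.005, -0.186], [0.734, 0.268, 0.624, -0.618], [-0.588, -0.208, 0.781, -1.638], [0.0, 0.0, 0.0, 1.0]]
{'time': 0.1, 'q': array([6.76086570e+01, 5.00644095e+00, 1.00378445e+01, 9.50981473e+01,
       4.13878553e-04, 8.99998022e+01]), 'qd': array([-0.07922933, -0.02404472,  0.03655889,  0.05412647, -0.0788847 ,
        0.11167983]), 'joint_efforts': array([-7.80361079e-04, -5.21559477e+01,  4.65653658e+01,  1.60062534e-02,
        1.57180585e-05,  1.00747280e-05]), 'ee_pos': array([0.20943586, 0.50835274, 0.23865812]), 'tcp_rot': array([-1.79933256e+02, -4.14108731e-04,  1.57608854e+02]), 'wrist_force': array([0.60325861, 0.02485004, 0.53673208]), 'torque': array([0.02873386, 0.00254522, 0.04516341]), 'grasp_force': 0.0, 'opening': 0.08563411550285958} 0.008
```

View pics/scene0.png

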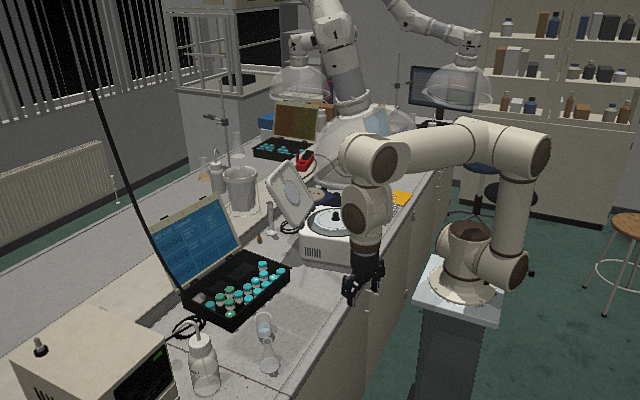

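View pics/top0.png

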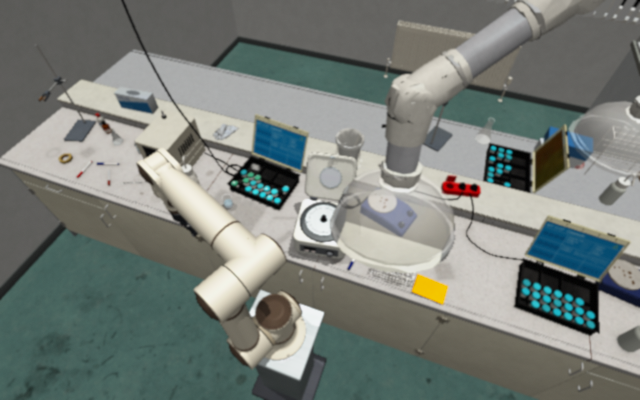

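The scene view shows the centrifuge near (330,235), partly hidden by the arm. The top view shows its cover disc near (321,222) with the knob in the middle. I'll enlarge both.

```bash
cat > h.py <<'E'
import numpy as np,cv2
from workcell import bot
def ray(n,u,v):
    m=bot.camera_model(n);K=np.array([[m["fx"],0,m["cx"]],[0,m["fy"],m["cy"]],[0,0,1]])
    p=cv2.undistortPoints(np.array([[[u,v]]],float),K,np.array(m["distortion"]))[0,0]
    T=np.array(m["camera_from_world"]);R=T[:3,:3];c=-R.T@T[:3,3]
    return c,R.T@np.array([p[0],-p[1],-1.])
def onz(n,u,v,z):
    c,d=ray(n,u,v);return c+d*(z-c[2])/d[2]
def proj(n,P):
    m=bot.camera_model(n);K=np.array([[m["fx"],0,m["cx"]],[0,m["fy"],m["cy"]],[0,0,1]])
    T=np.array(m["camera_from_world"]);q=(T[:3,:3]@np.atleast_2d(P).T).T+T[:3,3];q=q*[1,-1,-1]
    return cv2.projectPoints(q,np.zeros(3),np.zeros(3),K,np.array(m["distortion"]))[0][:,0]
def tri(a,b):
    A=[];B=[]
    for c,d in(a,b):
        d=d/np.linalg.norm(d);P=np.eye(3)-np.outer(d,d);A.append(P);B.append(P@c)
    return np.linalg.solve(sum(A),sum(B))
E
python3 - <<'E'
import cv2,numpy as np
t=cv2.imread("pics/top0.png")[150:275,285:365];s=cv2.imread("pics/scene0.png")[155:280,260:360]
r=lambda i,f:cv2.resize(i,None,fx=f,fy=f,interpolation=cv2.INTER_CUBIC)
a=r(t,4.4);b=r(s,4.4)
cv2.imwrite("pics/crop0.png",np.hstack([a,b]));print(a.shape,b.shape)
E
```

```text
(550, 352, 3) (550, 440, 3)
```

View pics/crop0.png

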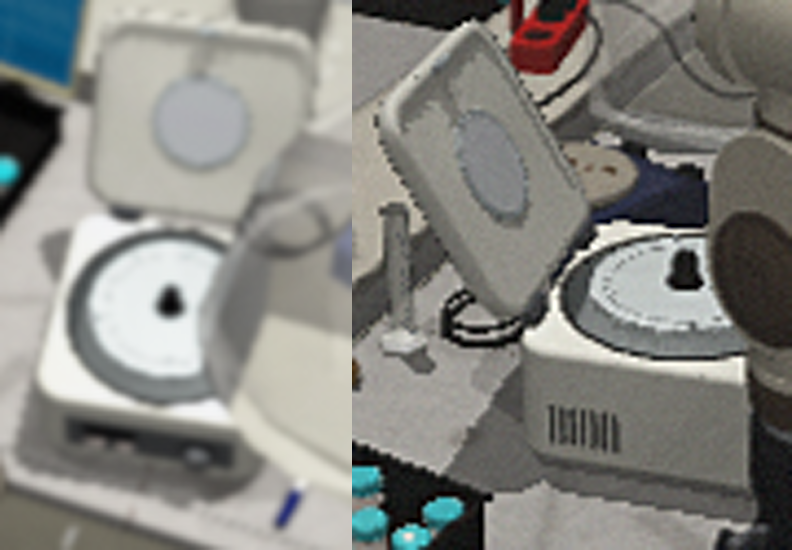

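The left crop (top view) shows the knob with its top at about (323.9,215.5) and base at about (323.6,220). The nozzle hides the cover's right edge. The right crop (scene view) shows the knob at about (335.9,213) to (335.7,220.5). Next I'll measure its centroid in both views.

```bash
python3 - <<'E'
from h import *
P={}
for n,(u0,u1,v0,v1) in {"top":(314,333,209,228),"scene":(328,344,205,226)}.items():
    g=cv2.cvtColor(cv2.imread(f"pics/{n}0.png"),cv2.COLOR_BGR2GRAY).astype(float)
    w=g[v0:v1,u0:u1]; k=np.clip(150-w,0,None); k[k<40]=0
    lab=cv2.connectedComponentsWithStats((k>0).astype(np.uint8))
    i=1+np.argmax(lab[2][1:,4]); k=k*(lab[1]==i); 
    vv,uu=np.mgrid[v0:v1,u0:u1]; P[n]=((k*uu).sum()/k.sum(),(k*vv).sum()/k.sum()); print(n,P[n],lab[2][i])
    print(onz(n,*P[n],.161))
print(tri(ray("top",*P["top"]),ray("scene",*P["scene"])))
# disc edge check in scene and top: bright mask ellipse on plane
for n in P:
    hsv=cv2.cvtColor(cv2.imread(f"pics/{n}0.png"),cv2.COLOR_BGR2GRAY)
    print(n,hsv[int(P[n][1]),int(P[n][0])-30:int(P[n][0])+30].tolist())
for n in("top","scene"):print(n,"cam",ray(n,320,200)[0])
# nozzle rough centre and its rim in the top view
for p in((393,222),(332,222),(455,222),(393,268)):print(onz("top",*p,.49))
# lid top middle: corners of lid upper edge
print(tri(ray("top",285+200/4.4,150+22/4.4),ray("scene",260+(415-352)/4.4,155+75/4.4)))
E
```

```text
top (np.float64(323.15287128712873), np.float64(218.49069306930693)) [ 7  6  5  7 26]
[ 0.52878042 -0.02224545  0.161     ]
scene (np.float64(338.78440925700363), np.float64(209.50724049262416)) [ 0  0 16 18 76]
[ 0.53911183 -0.0704662   0.161     ]
[ 0.5171447  -0.02696142  0.18508486]
top [185, 186, 182, 183, 201, 218, 197, 132, 84, 80, 89, 126, 188, 231, 238, 235, 230, 232, 237, 238, 237, 237, 237, 237, 238, 236, 221, 168, 93, 35, 13, 20, 66, 143, 207, 232, 230, 207, 178, 161, 153, 143, 128, 114, 107, 108, 110, 111, 113, 114, 115, 118, 125, 134, 139, 141, 142, 143, 144, 144]
scene [121, 114, 68, 42, 47, 35, 21, 203, 230, 222, 225, 227, 231, 194, 141, 93, 63, 45, 47, 70, 106, 116, 192, 204, 215, 112, 139, 188, 198, 202, 201, 204, 141, 101, 60, 43, 49, 50, 46, 43, 41, 47, 53, 46, 51, 50, 49, 52, 48, 35, 39, 43, 69, 97, 94, 95, 99, 93, 94, 108]
top cam [-0.44687767 -0.35045027  1.66652212]
scene cam [-0.10802082  1.40170784  1.03535881]
[ 0.39062257 -0.34720938  0.49      ]
[ 0.31190957 -0.13066452  0.49      ]
[ 0.47086429 -0.56825865  0.49      ]
[ 0.20311191 -0.39018406  0.49      ]
[0.78524106 0.03268882 0.3319021 ]
```

```bash
python3 - <<'E'
from h import *
P={}
for n,(u0,u1,v0,v1) in {"top":(314,333,209,228),"scene":(328,344,209,225)}.items():
    g=cv2.cvtColor(cv2.imread(f"pics/{n}0.png"),cv2.COLOR_BGR2GRAY).astype(float)
    w=g[v0:v1,u0:u1]; m=(w<125).astype(np.uint8)
    lab=cv2.connectedComponentsWithStats(m)
    j=[i for i in range(1,lab[0]) if lab[2][i,4]>15]
    for i in j: print(n,lab[2][i]+[u0,v0,0,0,0],lab[3][i]+[u0,v0])
    i=min(j,key=lambda i:abs(lab[3][i]-[(u1-u0)/2,(v1-v0)/2]).sum());P[n]=lab[3][i]+[u0,v0]
    print(onz(n,*P[n],.16))
    if n=="scene":print((w).astype(int))
p=tri(ray("top",*P["top"]),ray("scene",*P["scene"]));print(p,proj("top",p),proj("scene",p))
print("neck",tri(ray("top",402,185),ray("scene",357,108)),"hood",tri(ray("top",393,222),ray("scene",370,165)))
E
```

```text
top [321 215   6   7  31] [323.41935484 218.38709677]
[ 0.53044534 -0.02304197  0.16      ]
scene [341 209   3  15  35] [342.2        214.68571429]
scene [331 211   9  10  60] [335.3        216.33333333]
[ 0.52897412 -0.01221839  0.16      ]
[[106 116 192 204 215 112 139 188 198 202 201 204 141 101  60  43]
 [193 201 208 214 214 200 196 203 201 188 189 218 152 107  56  33]
 [135 118 140 191 206 213 147 120 158 163 201 213 148  83  43  34]
 [193 191 194 200 211 127  46  26  45  39 196 224 150  89  50  33]
 [199 195 195 205 179  67  13  32  25  10  99 209 150  86  46  46]
 [194 193 198 210 132  42  21  25  30  18  80 207 177 106  43  36]
 [194 192 194 206 132  35  27  27  31  20  83 205 169  95  43  31]
 [191 194 199 210 137  44  22  29  31  11  85 205 162 105  48  34]
 [195 197 204 180  81  30  30  33  25  28  37 158 214 128  50  37]
 [194 195 212 110  27  22  27  34  35  25   8  91 209 146  66  34]
 [199 197 206 126  30  12  22  28  26  21  10  12 200 176  81  37]
 [195 195 204 203 120  35   8   5   0  15  28 182 217 138  98  43]
 [193 194 196 201 198 199 204 204 206 204 199 205 208 207 135  73]
 [195 197 196 196 198 203 203 208 207 206 207 206 201 210 163  79]
 [194 196 197 199 198 199 199 196 197 200 197 197 197 201 210 122]
 [193 192 199 192 196 193 192 196 194 191 198 200 199 200 209 162]]
[ 0.53367391 -0.02185818  0.1542531 ] [[323.39778043 218.47047599]] [[335.22192953 216.26915681]]
neck [ 0.56600819 -0.34029009  0.5223499 ] hood [ 0.52002252 -0.3472083   0.27671142]
```

Two-view triangulation puts the knob at about (0.533, -0.022), and it agrees with the z-plane cast. I'm moving toward a point above it.

>>> {"api": "carry_out", "payload": {"linear": [[0.6,-0.95,0],[0.6,-0.95,0],[0.6,-0.95,0],[0.6,-0.95,0],[0.6,-0.95,0],[0.6,-0.95,0],[0.6,-0.95,0],[0.6,-0.95,0],[0.6,-0.95,0],[0.6,-0.95,0],[0.6,-0.95,0],[0.6,-0.95,0]], "rotation": [[0,0,0],[0,0,0],[0,0,0],[0,0,0],[0,0,0],[0,0,0],[0,0,0],[0,0,0],[0,0,0],[0,0,0],[0,0,0],[0,0,0]], "grip": [-1,-1,-1,-1,-1,-1,-1,-1,-1,-1,-1,-1]}}

```text
time: 1.3
ee_pos: [0.3538, 0.2797, 0.239]
tcp_rot: [-180.0, -0.0, 157.6]
wrist_force: [0.5, 0.6, 0.1]
opening: 0.0854
grasp_force: 0.0
```

```bash
python3 -c "
from workcell import bot
o=bot.get_obs();print(o['q'].round(1),o['ee_pos'],o['tcp_rot'])"
```

```text
[38.3 -8.5 -3.1 95.4  0.  60.7] [0.3537867  0.27965153 0.2389955 ] [-1.79973485e+02 -1.59036020e-02  1.57612572e+02]
```

>>> {"api": "carry_out", "payload": {"linear": [[0.56,-0.94,0],[0.56,-0.94,0],[0.56,-0.94,0],[0.56,-0.94,0],[0.56,-0.94,0],[0.56,-0.94,0],[0.56,-0.94,0],[0.56,-0.94,0],[0.56,-0.94,0],[0.56,-0.94,0],[0.56,-0.94,0],[0.56,-0.94,0]], "rotation": [[0,0,0.23],[0,0,0.23],[0,0,0.23],[0,0,0.23],[0,0,0.23],[0,0,0.23],[0,0,0.23],[0,0,0.23],[0,0,0.23],[0,0,0.23],[0,0,0.23],[0,0,0.23]], "grip": [-1,-1,-1,-1,-1,-1,-1,-1,-1,-1,-1,-1]}}

```text
time: 2.5
ee_pos: [0.4882, 0.0541, 0.2389]
tcp_rot: [-180.0, -0.0, 179.8]
wrist_force: [-0.1, 1.0, 1.4]
opening: 0.0851
grasp_force: 0.0
```

>>> {"api": "carry_out", "payload": {"linear": [[0.56,-0.94,0],[0.56,-0.94,0],[0.56,-0.94,0],[0.56,-0.94,0],[0,0,0],[0,0,0]], "rotation": [[0,0,0],[0,0,0],[0,0,0],[0,0,0],[0,0,0],[0,0,0]], "grip": [-1,-1,-1,-1,-1,-1]}}

```text
time: 3.1
ee_pos: [0.5325, -0.0204, 0.2388]
tcp_rot: [180.0, -0.1, 179.6]
wrist_force: [-0.0, -0.6, -0.5]
opening: 0.0852
grasp_force: 0.0
```

```bash
python3 - <<'E'
from h import *
o=bot.get_obs();print(o['q'].round(1),o['ee_pos'],o['tcp_rot'])
s=bot.camera("scene");t=bot.camera("top");cv2.imwrite("pics/s1.png",s);cv2.imwrite("pics/t1.png",t)
r=lambda i:cv2.resize(i,None,fx=4,fy=4,interpolation=cv2.INTER_CUBIC)
cv2.imwrite("pics/crop1.png",np.hstack([r(t[140:270,275:375]),r(s[150:280,270:370])]))
E
```

```text
[-2.2  2.7  7.6 95.   0.  -1.8] [ 0.53251156 -0.02043026  0.2387889 ] [ 1.79988602e+02 -6.52081008e-02  1.79631727e+02]
```

View pics/crop1.png

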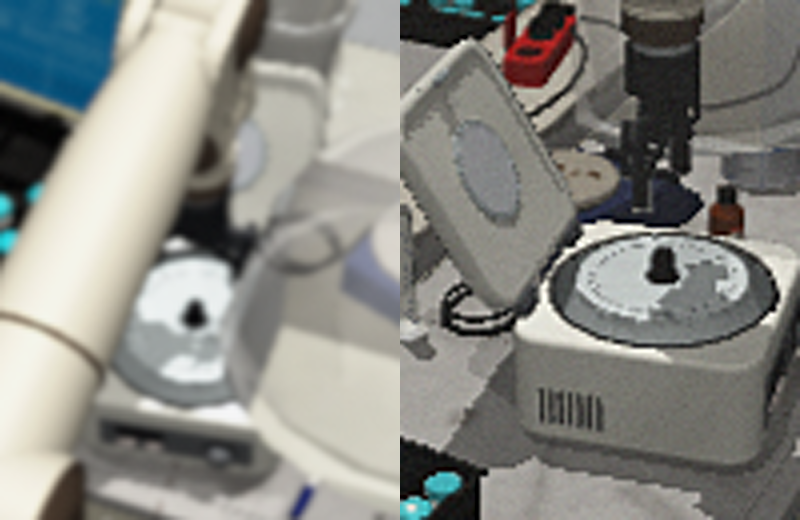

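The view shows the open gripper centred over the cover. In the scene crop the knob is at about (335,216) and the disc spans columns 313.5–357, which agrees with the estimate. I'm descending.

>>> {"api": "carry_out", "payload": {"linear": [[0,-0.05,-0.6],[0,0,-0.6],[0,0,-0.6],[0,0,-0.6],[0,0,-0.5],[0,0,-0.5],[0,0,-0.5],[0,0,0]], "rotation": [[0,0,0],[0,0,0],[0,0,0],[0,0,0],[0,0,0],[0,0,0],[0,0,0],[0,0,0]], "grip": [-1,-1,-1,-1,-1,-1,-1,-1]}}

```text
time: 4.0
ee_pos: [0.5321, -0.0213, 0.1596]
tcp_rot: [180.0, -0.1, 179.7]
wrist_force: [-0.1, 0.3, -0.2]
opening: 0.0857
grasp_force: 0.0
```

>>> {"api": "carry_out", "payload": {"linear": [[0,0,0],[0,0,0],[0,0,0],[0,0,0]], "rotation": [[0,0,0],[0,0,0],[0,0,0],[0,0,0]], "grip": [-0.2,0.1,0.2,0.25], "grip_force": 30}}

```text
time: 4.4
ee_pos: [0.5329, -0.0213, 0.1617]
tcp_rot: [-180.0, 0.0, 179.7]
wrist_force: [0.7, 0.8, 0.4]
opening: 0.0319
grasp_force: 0.0
```

```bash
python3 - <<'E'
from h import *
o=bot.get_obs();print(o['q'].round(1),o['ee_pos'],o['tcp_rot'],o['wrist_force'],o['opening'],o['grasp_force'])
s=bot.camera("scene");cv2.imwrite("pics/s2.png",s)
cv2.imwrite("pics/crop2.png",cv2.resize(s[165:255,290:370],None,fx=6,fy=6,interpolation=cv2.INTER_CUBIC))
E
```

```text
[-2.3  1.8 -1.9 86.3 -0.  -2. ] [ 0.5328884  -0.021303    0.16169019] [-1.79998291e+02  3.65672749e-02  1.79687522e+02] [0.71386381 0.77383441 0.35209213] 0.03190419368655359 0.0
```

View pics/crop2.png

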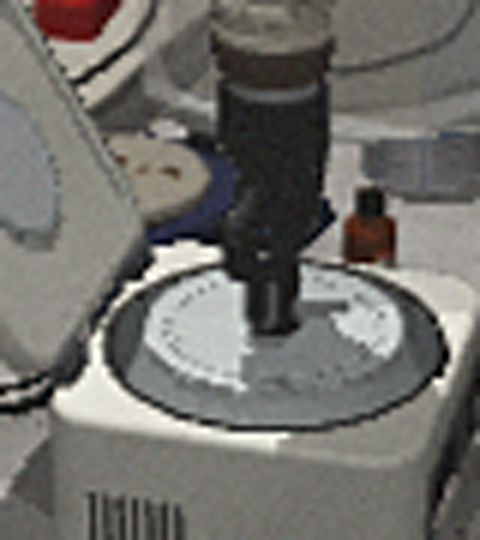

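The fingers straddle the knob (around (335,215)) at a 32 mm opening with no contact. I'm closing on it.

>>> {"api": "carry_out", "payload": {"linear": [[0,0,0],[0,0,0],[0,0,0],[0,0,0],[0,0,0]], "rotation": [[0,0,0],[0,0,0],[0,0,0],[0,0,0],[0,0,0]], "grip": [0.35,0.45,0.6,0.8,1], "grip_force": 40}}

```text
time: 4.95
ee_pos: [0.5328, -0.0211, 0.1616]
tcp_rot: [180.0, 0.0, 179.7]
wrist_force: [-0.8, 1.9, 3.8]
opening: 0.0222
grasp_force: 39.3
```

>>> {"api": "carry_out", "payload": {"linear": [[0,0,0.1],[0,0,0.2],[0,0,0.2],[0,0,0.2]], "rotation": [[0,0,0],[0,0,0],[0,0,0],[0,0,0]], "grip": [1,1,1,1]}}

```text
time: 5.35
ee_pos: [0.5326, -0.0214, 0.1754]
tcp_rot: [-180.0, -0.0, 179.7]
wrist_force: [-0.6, -0.5, -2.0]
opening: 0.0222
grasp_force: 39.3
```

>>> {"api": "carry_out", "payload": {"linear": [[0,0,0.5],[0,0,0.8],[0,0,0.8],[-0.1,0.3,0.8],[-0.2,0.6,0],[-0.2,0.8,0],[-0.2,0.95,0],[-0.2,0.95,0],[-0.2,0.95,0],[-0.2,0.95,0],[-0.2,0.95,0],[-0.2,0.95,0]], "rotation": [[0,0,0],[0,0,0],[0,0,0],[0,0,0],[0,0,0],[0,0,0],[0,0,0],[0,0,0],[0,0,0],[0,0,0],[0,0,0],[0,0,0]], "grip": [1,1,1,1,1,1,1,1,1,1,1,1]}}

```text
time: 6.55
ee_pos: [0.498, 0.128, 0.2327]
tcp_rot: [-180.0, -0.0, 179.7]
wrist_force: [0.3, -0.8, -2.7]
opening: 0.0221
grasp_force: 39.3
```

>>> {"api": "carry_out", "payload": {"linear": [[-0.2,0.95,0],[-0.25,0.95,0],[-0.25,0.95,0],[-0.25,0.95,0],[-0.25,0.95,0],[-0.25,0.95,0],[-0.25,0.95,0],[-0.25,0.7,0],[-0.1,0.4,0],[0,0,0],[0,0,0]], "rotation": [[0,0,0],[0,0,0],[0,0,0],[0,0,0],[0,0,0],[0,0,0],[0,0,0],[0,0,0],[0,0,0],[0,0,0],[0,0,0]], "grip": [1,1,1,1,1,1,1,1,1,1,1]}}

```text
time: 7.65
ee_pos: [0.4577, 0.2815, 0.2332]
tcp_rot: [-180.0, -0.0, 179.7]
wrist_force: [-1.2, -0.5, -2.4]
opening: 0.0222
grasp_force: 39.4
```

```bash
python3 - <<'E'
from h import *
o=bot.get_obs();print(o['q'].round(1),o['ee_pos'],o['tcp_rot'],o['wrist_force'],o['opening'],o['grasp_force'])
s=bot.camera("scene");t=bot.camera("top");cv2.imwrite("pics/s3.png",s);cv2.imwrite("pics/t3.png",t)
r=lambda i,f:cv2.resize(i,None,fx=f,fy=f,interpolation=cv2.INTER_CUBIC)
b=r(s[160:380,240:370],2.5)
a=r(t[170:270,265:375],4);a=np.vstack([a,np.zeros((b.shape[0]-a.shape[0],a.shape[1],3),np.uint8)])
cv2.imwrite("pics/crop3.png",np.hstack([a,b]));print(a.shape,b.shape)
E
```

```text
[31.6  3.1  7.4 94.3 -0.  31.9] [0.45772308 0.28148079 0.23319134] [-1.79979745e+02 -1.16001696e-03  1.79697176e+02] [-1.19790737 -0.52569797 -2.35552598] 0.0221875503443237 39.422428607940674
(550, 440, 3) (550, 325, 3)
```

View pics/crop3.png

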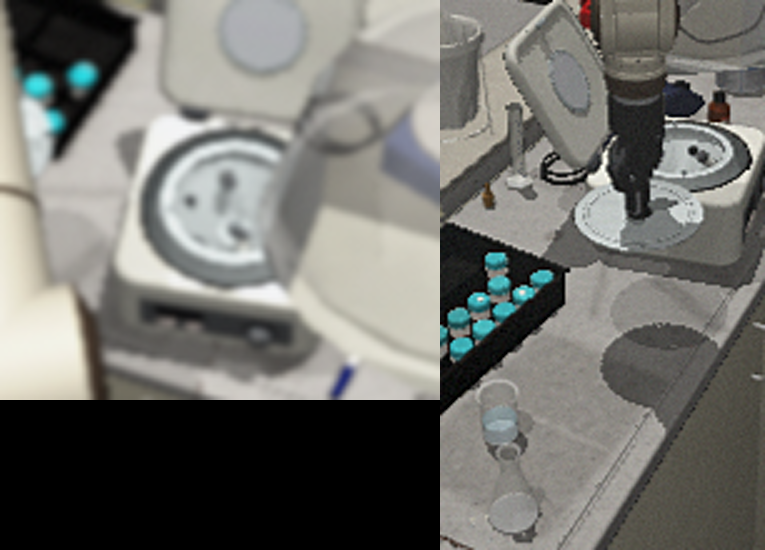

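The crop shows the cover held flat above the bench. The far and near tube caps are visible in the top view at about (322,215) and (324,229). Before lowering, I'll check the tray corner, the beaker and the free strip.

```bash
python3 - <<'E'
from h import *
print("tray corner",onz("scene",290,269,.03),onz("scene",290,276,0.0))
print("beaker base",onz("scene",264,335,0),"edge of bench",onz("scene",240+(700-440)/2.5,160+345/2.5,0),onz("scene",240+(650-440)/2.5,160+420/2.5,0))
print("bottle",onz("scene",240+(620-440)/2.5,160+290/2.5,0))
E
```

```text
tray corner [0.61176776 0.23039195 0.03      ] [0.61063611 0.23496721 0.        ]
beaker base [0.53224251 0.54226725 0.        ] edge of bench [0.36867101 0.26415633 0.        ] [0.36919149 0.43033761 0.        ]
bottle [0.53282282 0.19840316 0.        ]
```

>>> {"api": "carry_out", "payload": {"linear": [[0.35,0.6,-0.5],[0,0,-0.9],[0,0,-0.9],[0,0,-0.9],[0,0,-0.9],[0,0,-0.9],[0,0,-0.9],[0,0,-0.9],[0,0,-0.9],[0,0,-0.7],[0,0,-0.4],[0,0,0]], "rotation": [[0,0,0],[0,0,0],[0,0,0],[0,0,0],[0,0,0],[0,0,0],[0,0,0],[0,0,0],[0,0,0],[0,0,0],[0,0,0],[0,0,0]], "grip": [1,1,1,1,1,1,1,1,1,1,1,1]}}

```text
time: 8.95
ee_pos: [0.4643, 0.2934, 0.056]
tcp_rot: [-179.9, -0.1, 179.7]
wrist_force: [-0.1, 0.1, -3.3]
opening: 0.0224
grasp_force: 39.6
```

>>> {"api": "carry_out", "payload": {"linear": [[0,0,-0.2],[0,0,-0.2],[0,0,-0.2],[0,0,-0.1],[0,0,0]], "rotation": [[0,0,0],[0,0,0],[0,0,0],[0,0,0],[0,0,0]], "grip": [1,1,1,1,1]}}

```text
time: 9.45
ee_pos: [0.4646, 0.2937, 0.043]
tcp_rot: [-180.0, -0.0, 179.7]
wrist_force: [-0.6, -0.9, -2.7]
opening: 0.0219
grasp_force: 39.6
```

>>> {"api": "carry_out", "payload": {"linear": [[0,0,-0.3],[0,0,-0.3],[0,0,-0.2],[0,0,-0.1],[0,0,-0.05],[0,0,0],[0,0,0]], "rotation": [[0,0,0],[0,0,0],[0,0,0],[0,0,0],[0,0,0],[0,0,0],[0,0,0]], "grip": [1,1,1,1,1,1,1]}}

```text
time: 10.15
ee_pos: [0.4648, 0.2938, 0.0245]
tcp_rot: [180.0, 0.0, 179.7]
wrist_force: [-0.2, -0.0, -2.9]
opening: 0.0223
grasp_force: 39.6
```

>>> {"api": "carry_out", "payload": {"linear": [[0,0,-0.05],[0,0,-0.05],[0,0,0],[0,0,0]], "rotation": [[0,0,0],[0,0,0],[0,0,0],[0,0,0]], "grip": [1,1,1,1]}}

```text
time: 10.55
ee_pos: [0.4647, 0.2937, 0.0223]
tcp_rot: [-180.0, -0.0, 179.7]
wrist_force: [-0.3, 0.5, -3.4]
opening: 0.0222
grasp_force: 39.6
```

>>> {"api": "carry_out", "payload": {"linear": [[0,0,-0.05],[0,0,-0.05],[0,0,0],[0,0,0]], "rotation": [[0,0,0],[0,0,0],[0,0,0],[0,0,0]], "grip": [1,1,1,1]}}

```text
time: 10.95
ee_pos: [0.4647, 0.2937, 0.0202]
tcp_rot: [-180.0, -0.0, 179.7]
wrist_force: [-0.0, -0.8, -2.8]
opening: 0.0221
grasp_force: 39.6
```

>>> {"api": "carry_out", "payload": {"linear": [[0,0,-0.05],[0,0,0],[0,0,0]], "rotation": [[0,0,0],[0,0,0],[0,0,0]], "grip": [1,1,1]}}

```text
time: 11.25
ee_pos: [0.4648, 0.2938, 0.0196]
tcp_rot: [180.0, 0.0, 179.7]
wrist_force: [-1.2, -0.9, 2.4]
opening: 0.0222
grasp_force: 40.0
```

The cover touched down: the wrist force swung by about 5 N. I'm releasing it and rising.

>>> {"api": "carry_out", "payload": {"linear": [[0,0,0],[0,0,0],[0,0,0],[0,0,0],[0,0,0.3],[0,0,0.8],[0,0,1],[0,0,1],[0,0,1],[0,0,1],[0,0,1],[0,0,1]], "rotation": [[0,0,0],[0,0,0],[0,0,0],[0,0,0],[0,0,0],[0,0,0],[0,0,0],[0,0,0],[0,0,0],[0,0,0],[0,0,0],[0,0,0]], "grip": [0.4,0.3,0.1,-0.1,-0.1,-0.1,-0.1,-0.1,-0.1,-0.1,-0.1,-0.1], "grip_force": 30}}

```text
time: 12.45
ee_pos: [0.4647, 0.2937, 0.1627]
tcp_rot: [180.0, 0.0, 179.7]
wrist_force: [-0.1, -0.2, -0.0]
opening: 0.0472
grasp_force: 0.0
```

>>> {"api": "carry_out", "payload": {"linear": [[0,0,1],[0,0,1],[0,0,1],[0,0,1],[0,0,1],[0,0,0.5],[0,0,0]], "rotation": [[0,0,0],[0,0,0],[0,0,0],[0,0,0],[0,0,0],[0,0,0],[0,0,0]], "grip": [-0.1,-0.1,-0.1,-0.1,-0.1,-0.1,-0.1]}}

```text
time: 13.15
ee_pos: [0.4651, 0.294, 0.2728]
tcp_rot: [179.9, 0.1, 179.7]
wrist_force: [0.5, -0.3, -0.5]
opening: 0.0472
grasp_force: 0.0
```

```bash
python3 - <<'E'
from h import *
o=bot.get_obs();print(o['q'].round(1),o['ee_pos'],o['tcp_rot'],o['wrist_force'],o['opening'])
s=bot.camera("scene");t=bot.camera("top");cv2.imwrite("pics/s4.png",s);cv2.imwrite("pics/t4.png",t)
r=lambda i,f:cv2.resize(i,None,fx=f,fy=f,interpolation=cv2.INTER_CUBIC)
L=r(t[192:252,295:347],7)
R=np.vstack([r(s[190:250,310:372],6),r(s[200:330,280:380],1.8)[:, :180]]) if 0 else r(s[190:250,310:372],7)
B=np.zeros((170,798,3),np.uint8);q=r(s[230:310,265:365],2);B[5:165,0:200]=q
cv2.imwrite("pics/crop4.png",np.vstack([np.hstack([L,R]),B]));print(L.shape,R.shape)
E
```

```text
[32.3  5.8 14.7 98.8 -0.  32.6] [0.46507438 0.29397543 0.27276954] [1.79926410e+02 1.16241751e-01 1.79690909e+02] [ 0.45649794 -0.30936921 -0.54541043] 0.04717633252256133
(420, 364, 3) (420, 434, 3)
```

View pics/crop4.png

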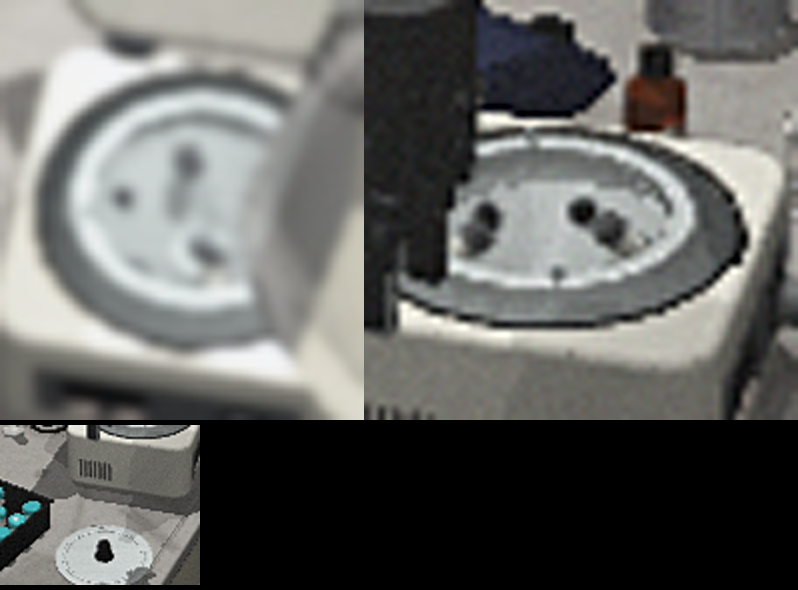

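The cover lies flat with its knob up at about scene (317,293). In the scene crop the grey caps are at about (326.3,224) for the far tube and (345.1,222.9) for the near one. The black spots beside them look like empty bores. I'll solve for the rotor yaw and check the prediction in both views.

```bash
python3 - <<'E'
from h import *
f=onz("scene",326.3,224,.1267);n=onz("scene",345.1,222.9,.1267);print(f,n,(f+n)/2,np.degrees(np.arctan2(*(f-n)[1::-1])),np.linalg.norm(f-n))
C=np.array([.533,-.0215])
def pol(r,a,z):a=np.radians(a);return [C[0]+r*np.cos(a),C[1]+r*np.sin(a),z]
for psi in(-30,-20,-10,0,10,20,30):
    P=[pol(41,psi,126.7),pol(41,psi+180,126.7)]
    P=[pol(.041,psi,.1267),pol(.041,psi+180,.1267)]+[pol(.0586,psi+k,.109) for k in(60,120,-60,-120)]
    s=proj("scene",P);t=proj("top",P)
    # in crop4 pixels
    print(psi,"S",((s-[310,190])*7+[364,0]).round().astype(int).tolist(),"T",((t-[295,192])*7).round().astype(int).tolist())
# cover centre check on rim ring
E
```

```text
[0.56042655 0.0086433  0.1267    ] [ 0.49324013 -0.03255186  0.1267    ] [ 0.52683334 -0.01195428  0.1267    ] 31.51442342600716 0.07881024973342157
-30 S [[502, 197], [582, 253], [444, 255], [500, 297], [580, 206], [638, 246]] T [[241, 177], [153, 239], [183, 155], [120, 198], [275, 246], [213, 291]]
-20 S [[493, 201], [591, 249], [446, 263], [516, 300], [565, 203], [634, 237]] T [[234, 171], [160, 245], [169, 158], [116, 210], [279, 234], [227, 288]]
-10 S [[485, 205], [599, 245], [452, 272], [533, 301], [548, 202], [628, 229]] T [[226, 167], [169, 250], [156, 163], [115, 222], [280, 222], [240, 283]]
0 S [[479, 210], [604, 239], [460, 279], [551, 301], [532, 202], [619, 222]] T [[217, 163], [178, 254], [145, 170], [116, 234], [278, 210], [252, 276]]
10 S [[475, 216], [608, 234], [471, 286], [568, 300], [515, 203], [608, 215]] T [[207, 161], [188, 256], [134, 178], [119, 246], [274, 198], [262, 267]]
20 S [[473, 222], [610, 228], [485, 292], [585, 297], [500, 206], [595, 210]] T [[197, 160], [198, 257], [126, 188], [125, 257], [268, 188], [270, 257]]
30 S [[473, 228], [609, 222], [500, 297], [599, 292], [486, 210], [580, 206]] T [[187, 161], [208, 256], [120, 198], [134, 267], [259, 178], [275, 246]]
```

The yaw of about 30° fits both views. The bores, caps and pins at crop points (558,272) and (532,135) can refine it.

```bash
python3 - <<'E'
from h import *
from scipy.optimize import least_squares
S=lambda p:[310+(p[0]-364)/7,190+p[1]/7]
T=lambda p:[295+p[0]/7,192+p[1]/7]
# (camera, pixel, r, angle, z)
D=[("scene",S((487,215)),.0586,-60,.109),("scene",S((582,211)),.0586,-120,.109),("scene",S((478,238)),.041,0,.1267),("scene",S((610,230)),.041,180,.1267),
("scene",S((558,272)),.0825,90,.147),("scene",S((532,135)),.0825,-90,.147),("top",T((187,160)),.041,0,.1267),("top",T((205,248)),.041,180,.1267),("top",T((122,197)),.0586,60,.109)]
def res(x,full=False):
    o=[]
    for c,p,r,a,z in D:
        t=np.radians(a+x[2]);o.append(proj(c,[x[0]+r*np.cos(t),x[1]+r*np.sin(t),z])[0]-p)
    return np.ravel(o)
f=least_squares(res,[.533,-.021,30],x_scale=[.01,.01,5],loss="soft_l1",f_scale=.5);print(f.x.round(4));print((f.fun).reshape(-1,2).round(1).tolist())
g=least_squares(lambda q:res([q[0],-.0213,q[1]]),[.533,30],x_scale=[.01,5],loss="soft_l1",f_scale=.5);print(g.x.round(4));print(g.fun.reshape(-1,2).round(1).tolist())
E
```

```text
[ 5.30800e-01 -1.86000e-02  2.94713e+01]
[[0.1, -0.3], [0.1, -0.3], [-0.6, -1.1], [0.1, -0.7], [-0.3, -0.3], [-0.2, -0.4], [-0.6, 0.3], [-0.3, 1.4], [-0.9, 0.3]]
[ 0.5316 29.5466]
[[0.1, -0.6], [0.1, -0.6], [-0.5, -1.4], [0.2, -1.1], [-0.2, -0.7], [-0.1, -0.7], [-0.1, 0.3], [0.3, 1.4], [-0.4, 0.3]]
```

Refined: rotor axis at about (0.532, -0.021), yaw 29.5°. That puts the far mouth at about (0.583, 0.008, 0.109), with the tube axis along (-0.615, -0.348, 0.707). I'm swinging over and aligning the tool with the slant, well above the rotor.

>>> {"api": "carry_out", "payload": {"linear": [[0.07,-0.94,-0.16],[0.07,-0.94,-0.16],[0.07,-0.94,-0.16],[0.07,-0.94,-0.16],[0.07,-0.94,-0.16],[0.07,-0.94,-0.16],[0.07,-0.94,-0.16],[0.07,-0.94,-0.16],[0.07,-0.94,-0.16],[0.07,-0.94,-0.16],[0.07,-0.94,-0.16],[0.07,-0.94,-0.16]], "rotation": [[0,0,0.615],[0,0,0.615],[0,0,0.615],[0,0,0.615],[0,0,0.615],[0,0,0.615],[0.231,-0.408,0],[0.231,-0.408,0],[0.231,-0.408,0],[0.231,-0.408,0],[0.231,-0.408,0],[0.231,-0.408,0]], "grip": [0.2,0.2,0.2,0.2,0.2,0.2,0.2,0.2,0.2,0.2,0.2,0.2]}}

```text
time: 14.45
ee_pos: [0.481, 0.0674, 0.2315]
tcp_rot: [179.9, 22.6, -150.8]
wrist_force: [0.0, -0.3, 0.2]
opening: 0.0338
grasp_force: 0.0
```

>>> {"api": "carry_out", "payload": {"linear": [[0.07,-0.94,-0.16],[0.07,-0.94,-0.16],[0.07,-0.94,-0.16],[0.07,-0.94,-0.16],[0.07,-0.94,-0.16],[0.07,-0.94,-0.16],[0,0,0],[0,0,0]], "rotation": [[0.231,-0.408,0],[0.231,-0.408,0],[0.231,-0.408,0],[0.231,-0.408,0],[0.231,-0.408,0],[0.231,-0.408,0],[0,0,0],[0,0,0]], "grip": [0.2,0.2,0.2,0.2,0.2,0.2,0.2,0.2]}}

```text
time: 15.25
ee_pos: [0.4894, -0.0451, 0.2123]
tcp_rot: [179.6, 44.9, -151.1]
wrist_force: [-0.7, -0.9, 0.1]
opening: 0.0343
grasp_force: 0.0
```

```bash
cat >> h.py <<'E'
from scipy.spatial.transform import Rotation as Ro
C=np.array([.532,-.0208]);PSI=29.5
def tube(C=C,psi=PSI):
    e=np.array([np.cos(np.radians(psi)),np.sin(np.radians(psi))]);M=np.r_[C+.0586*e,.1088];zt=np.r_[-e,1]/2**.5
    return M,zt,np.array([-e[1],e[0],0])
def state(o=None):
    o=o or bot.get_obs();R=Ro.from_euler("xyz",o["tcp_rot"],degrees=True);return o["ee_pos"],R
E
python3 - <<'E'
from h import *
o=bot.get_obs();p,R=state(o);M,zt,t=tube();x,y,z=R.as_matrix().T
print(o['q'].round(1),p,o['opening'],o['wrist_force'])
Rt=np.c_[np.cross(t,-zt),t,-zt];print("rot err vec deg",(Ro.from_matrix(Rt)*R.inv()).as_rotvec(degrees=True).round(2))
d=p-M;print("along",d@zt,"tang",d@t,"inplane",d@np.cross(zt,t)); print("cmd",(M+.055*zt-p)/.02,(M+.018*zt-p)/.02)
s=bot.camera("scene");tt=bot.camera("top");cv2.imwrite("pics/s5.png",s);cv2.imwrite("pics/t5.png",tt)
r=lambda i,f:cv2.resize(i,None,fx=f,fy=f,interpolation=cv2.INTER_CUBIC)
cv2.imwrite("pics/crop5.png",np.hstack([r(tt[170:260,290:350],6)[:540],r(s[160:250,305:375],6)]))
E
```

```text
[-23.9 -35.5 -36.1  58.6  34.5 -43.2] [ 0.48935111 -0.04510659  0.21233053] 0.034251620545940754 [-0.65726133 -0.91084696  0.13672894]
rot err vec deg [-0.22 -0.23  0.31]
along 0.14935465274208376 tang -0.00015405663689810716 inplane 0.002940366654828617
cmd [ 2.99014211  1.70059122 -3.23198308] [ 4.12869578  2.34475389 -4.54013062]
```

View pics/crop5.png

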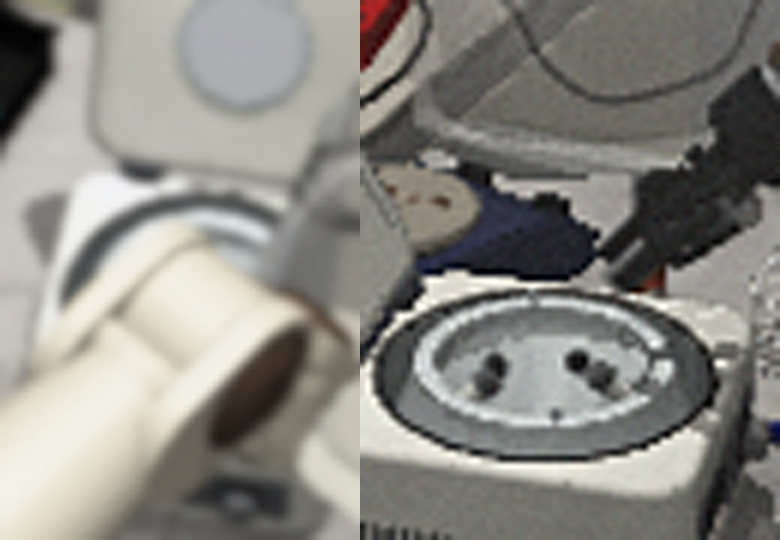

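The tool now lies along the slant, 149 mm out from the mouth. In the scene crop the far cap is at about (386,224) and in line with it. I'm advancing along the axis.

>>> {"api": "carry_out", "payload": {"linear": [[0.5,0.28,-0.45],[0.5,0.28,-0.56],[0.5,0.28,-0.56],[0.5,0.28,-0.56],[0.5,0.29,-0.55],[0.5,0.29,-0.55],[0,0,0],[0,0,0]], "rotation": [[-0.03,-0.03,0.04],[0,0,0],[0,0,0],[0,0,0],[0,0,0],[0,0,0],[0,0,0],[0,0,0]], "grip": [0.2,0.2,0.2,0.2,0.2,0.2,0.2,0.2]}}

```text
time: 16.15
ee_pos: [0.5498, -0.0097, 0.1493]
tcp_rot: [-179.9, 45.1, -150.2]
wrist_force: [0.1, 0.4, 1.0]
opening: 0.0342
grasp_force: 0.0
```

```bash
cat > chk.py <<'E'
from h import *
o=bot.get_obs();p,R=state(o);M,zt,t=tube()
print(o['q'].round(1),p,o['opening'],o['wrist_force'].round(1),o['grasp_force'])
Rt=np.c_[np.cross(t,-zt),t,-zt];print("rot err vec deg",(Ro.from_matrix(Rt)*R.inv()).as_rotvec(degrees=True).round(2))
d=p-M;print("along",d@zt,"tang",d@t,"inplane",d@np.cross(zt,t)); print("cmd",(M+.018*zt-p)/.02)
E
python3 - <<'E'
from chk import *
s=bot.camera("scene");cv2.imwrite("pics/s6.png",s)
tp=[p+R.apply([0,k,.008]) for k in(-.017,.017)]+[M+.025*zt]
print(proj("scene",tp).round(1).tolist())
cv2.imwrite("pics/crop6.png",cv2.resize(s[170:240,305:375],None,fx=8,fy=8,interpolation=cv2.INTER_CUBIC))
E
```

```text
[-15.7 -29.2 -40.3  43.8  30.2 -35.7] [ 0.54979134 -0.00971668  0.14926269] 0.03420332196409797 [0.1 0.4 1. ] 0.0
rot err vec deg [ 0.05  0.11 -0.23]
along 0.05523932418890861 tang 0.0008855594335927943 inplane -0.00198355647117483
cmd [ 1.10668415  0.57525835 -1.38673824]
[[328.8, 217.0], [329.5, 221.1], [325.7, 222.7]]
```

View pics/crop6.png

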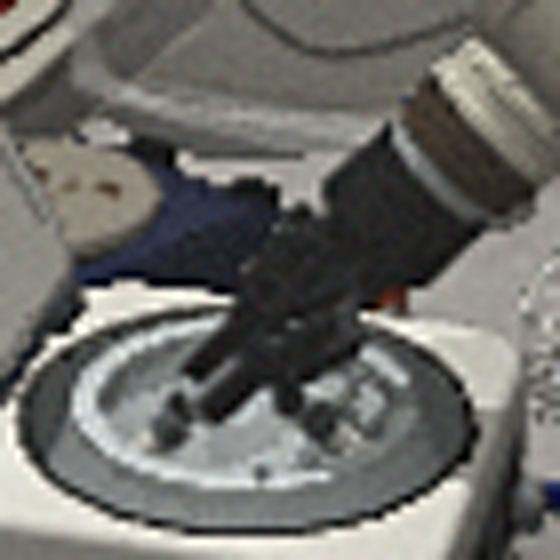

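The crop shows both fingertips just short of the far cap, at about (328.8,216.5) and (331,222). The cap sits ahead and between them at about (326.5,224). I'm advancing the last 37 mm in small steps.

>>> {"api": "carry_out", "payload": {"linear": [[0.2,0.12,-0.3],[0.2,0.12,-0.28],[0.2,0.12,-0.22],[0.2,0.12,-0.22],[0.15,0.08,-0.18],[0.15,0.08,-0.18],[0,0,0]], "rotation": [[0,0,0],[0,0,0],[0,0,0],[0,0,0],[0,0,0],[0,0,0],[0,0,0]], "grip": [0.2,0.2,0.2,0.2,0.2,0.2,0.2]}}

```text
time: 16.9
ee_pos: [0.5719, 0.0024, 0.1207]
tcp_rot: [-179.9, 45.1, -150.3]
wrist_force: [0.3, -0.8, -0.5]
opening: 0.0342
grasp_force: 0.0
```

```bash
python3 chk.py
```

```text
[-13.2 -25.7 -41.5  37.9  28.7 -33.3] [0.57187629 0.00240697 0.12065068] 0.0342109418998216 [ 0.3 -0.8 -0.5] 0.0
rot err vec deg [ 0.03  0.08 -0.14]
along 0.017194339751461164 tang 0.000562292663530992 inplane 0.00043494198634528095
cmd [ 0.00243667 -0.03092386  0.04386191]
```

>>> {"api": "carry_out", "payload": {"linear": [[0,0,0],[0,0,0],[0,0,0],[0,0,0]], "rotation": [[0,0,0],[0,0,0],[0,0,0],[0,0,0]], "grip": [0.28,0.36,0.4,0.4], "grip_force": 20}}

```text
time: 17.3
ee_pos: [0.5719, 0.002, 0.1217]
tcp_rot: [-179.8, 45.1, -150.3]
wrist_force: [0.3, -0.7, -0.7]
opening: 0.0256
grasp_force: 0.0
```

>>> {"api": "carry_out", "payload": {"linear": [[0,0,0],[0,0,0],[0,0,0],[0,0,0],[0,0,0]], "rotation": [[0,0,0],[0,0,0],[0,0,0],[0,0,0],[0,0,0]], "grip": [0.46,0.52,0.6,0.7,0.8], "grip_force": 20}}

```text
time: 17.8
ee_pos: [0.5719, 0.0022, 0.1216]
tcp_rot: [-179.8, 45.1, -150.3]
wrist_force: [-1.7, 0.2, 1.3]
opening: 0.0189
grasp_force: 19.5
```

```bash
python3 - <<'E'
from chk import *
print(o['torque'])
s=bot.camera("scene");cv2.imwrite("pics/s7.png",s)
cv2.imwrite("pics/crop7.png",cv2.resize(s[185:240,305:365],None,fx=8,fy=8,interpolation=cv2.INTER_CUBIC))
E
```

```text
[-13.3 -25.8 -41.4  38.   28.8 -33.3] [0.57191901 0.00218645 0.12160493] 0.018945316437732344 [-1.7  0.2  1.3] 19.477289021015167
rot err vec deg [ 0.04  0.15 -0.13]
along 0.01791958617826283 tang 0.0003493253879121678 inplane -0.00018932215716870734
cmd [ 0.00030056 -0.01989792 -0.00385049]
[-0.17462585  0.6406758   0.19656026]
```

View pics/crop7.png

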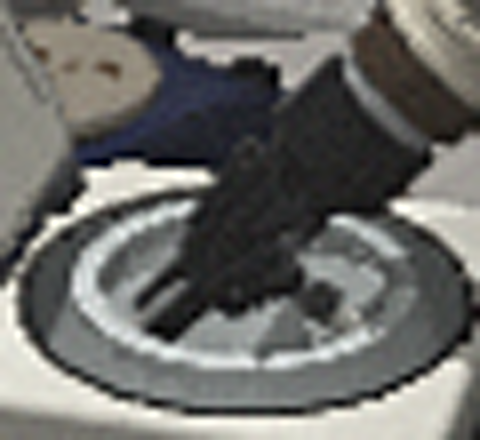

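The fingers have stopped on the cap at 18.9 mm. The knob read about 1.8 mm small too, so this matches a 20 mm cap. I'm firming the grip and drawing along the slant.

>>> {"api": "carry_out", "payload": {"linear": [[0,0,0],[0,0,0],[-0.1,-0.06,0.115],[-0.2,-0.115,0.23],[-0.25,-0.14,0.285],[-0.25,-0.14,0.285],[-0.25,-0.14,0.285]], "rotation": [[0,0,0],[0,0,0],[0,0,0],[0,0,0],[0,0,0],[0,0,0],[0,0,0]], "grip": [1,1,1,1,1,1,1], "grip_force": 35}}

```text
time: 18.55
ee_pos: [0.5505, -0.0102, 0.1462]
tcp_rot: [-179.8, 45.1, -150.3]
wrist_force: [0.2, 0.3, -0.1]
opening: 0.0184
grasp_force: 34.2
```

```bash
python3 chk.py
```

```text
[-15.7 -29.2 -40.6  43.3  30.2 -35.6] [ 0.55045658 -0.01017469  0.14618116] 0.018440391134463018 [ 0.2  0.3 -0.1] 34.230889678001404
rot err vec deg [ 0.06  0.16 -0.1 ]
along 0.052810426441209694 tang 0.00015934756424914966 inplane -5.451735452870947e-05
cmd [ 1.07342245  0.59815904 -1.23266191]
```

>>> {"api": "carry_out", "payload": {"linear": [[-0.25,-0.14,0.285],[-0.25,-0.14,0.285],[-0.25,-0.14,0.285],[-0.25,-0.14,0.285],[-0.25,-0.14,0.285],[-0.25,-0.14,0.285],[-0.1,-0.06,0.5],[0,0,0.8],[0,0,0.8],[0,0,0.8],[0,0,0.4],[0,0,0]], "rotation": [[0,0,0],[0,0,0],[0,0,0],[0,0,0],[0,0,0],[0,0,0],[0,0,0],[0,0,0],[0,0,0],[0,0,0],[0,0,0],[0,0,0]], "grip": [1,1,1,1,1,1,1,1,1,1,1,1]}}

```text
time: 19.75
ee_pos: [0.5193, -0.0279, 0.2473]
tcp_rot: [-179.7, 45.2, -150.2]
wrist_force: [0.3, -0.4, -0.2]
opening: 0.0184
grasp_force: 34.2
```

```bash
python3 - <<'E'
from chk import *
s=bot.camera("scene");cv2.imwrite("pics/s8.png",s)
k=proj("scene",p+R.apply([0,0,.04]))[0].astype(int);print(k,proj("scene",p+R.apply([0,0,.066])))
cv2.imwrite("pics/crop8.png",cv2.resize(s[k[1]-35:k[1]+45,k[0]-35:k[0]+45],None,fx=7,fy=7,interpolation=cv2.INTER_CUBIC))
E
```

```text
[-19.7 -32.8 -31.2  58.1  32.4 -39.4] [ 0.5192917  -0.02792749  0.24729094] 0.018378624907961535 [ 0.3 -0.4 -0.2] 34.23185169696808
rot err vec deg [ 0.08  0.25 -0.12]
along 0.14966722678097086 tang 5.441514391879254e-05 inplane -0.046188531862377515
cmd [ 2.63166629  1.48579912 -6.28815065]
[332 202] [[327.69189532 206.88889357]]
```

View pics/crop8.png

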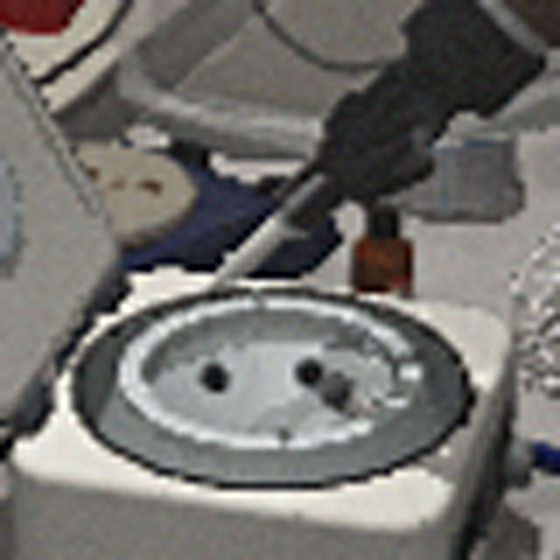

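The scene crop shows the pale tube held along the tool axis and clear of the far sleeve, at about (333,202). The near tube is still in its sleeve at about (346,222). I'm turning it upright while rising.

>>> {"api": "carry_out", "payload": {"linear": [[0,0.1,0.35],[0,0.1,0.35],[0,0.1,0.35],[0,0.1,0.35],[0,0.1,0.35],[0,0.1,0.35],[0,0.1,0.35],[0,0.1,0.35],[0,0.1,0.35],[0,0.1,0.35],[0,0.1,0.35],[0,0.1,0.35]], "rotation": [[-0.23,0.41,0],[-0.23,0.41,0],[-0.23,0.41,0],[-0.23,0.41,0],[-0.23,0.41,0],[-0.23,0.41,0],[-0.23,0.41,0],[-0.23,0.41,0],[-0.23,0.41,0],[-0.23,0.41,0],[-0.23,0.41,0],[-0.23,0.41,0]], "grip": [1,1,1,1,1,1,1,1,1,1,1,1]}}

```text
time: 21.0
ee_pos: [0.5188, -0.0037, 0.3291]
tcp_rot: [179.8, -0.2, -150.4]
wrist_force: [0.5, -0.0, -0.1]
opening: 0.0183
grasp_force: 34.2
```

>>> {"api": "carry_out", "payload": {"linear": [[0,0,0],[0,0,0],[0,0,0],[0,0,0]], "rotation": [[0,0,0],[0,0,0],[0,0,0],[0,0,0]], "grip": [1,1,1,1]}}

```text
time: 21.4
ee_pos: [0.5184, -0.0041, 0.3297]
tcp_rot: [179.9, 0.0, -150.4]
wrist_force: [-0.5, 0.7, -0.9]
opening: 0.0183
grasp_force: 34.2
```

```bash
python3 - <<'E'
from h import *
o=bot.get_obs();p,R=state(o);z=R.as_matrix()[:,2];print(p,o['q'].round(1),o['opening'],o['grasp_force'])
print("to vertical rotvec deg",np.degrees(np.cross(z,[0,0,-1])).round(2))
a=bot.camera("scene");cv2.imwrite("pics/s9.png",a)
# tube as the change against s5 below the tips; compare its columns with the vertical through the TCP
b=cv2.imread("pics/s8.png");d=cv2.absdiff(a,b).max(2)
for h in(.015,.025,.035,.045,.055,.062,.070,.08):
    u,v=proj("scene",p-[0,0,h])[0];r=int(round(v));c=int(round(u))
    print(h,round(u,1),r,cv2.cvtColor(a,cv2.COLOR_BGR2GRAY)[r,c-6:c+7].tolist(),d[r,c-6:c+7].tolist())
E
```

```text
[ 0.5183904  -0.00408463  0.32974929] [-5.000e-01  3.800e+00  1.910e+01  1.054e+02  1.000e-01 -3.010e+01] 0.018335682175339763 34.2402309179306
to vertical rotvec deg [-0.15 -0.04 -0.  ]
0.015 337.0 184 [140, 145, 154, 170, 122, 96, 103, 99, 150, 144, 156, 148, 144] [2, 2, 7, 12, 41, 65, 54, 54, 7, 4, 3, 12, 77]
0.025 337.0 186 [99, 115, 126, 125, 116, 113, 119, 106, 122, 120, 134, 135, 153] [1, 5, 4, 5, 10, 15, 2, 15, 3, 6, 6, 18, 74]
0.035 337.0 188 [87, 86, 83, 87, 114, 118, 119, 103, 116, 123, 129, 127, 119] [2, 4, 7, 5, 32, 38, 30, 3, 9, 2, 6, 58, 88]
0.045 337.0 190 [164, 165, 162, 168, 117, 106, 116, 101, 153, 162, 161, 158, 161] [4, 6, 0, 11, 48, 59, 49, 64, 19, 52, 110, 132, 130]
0.055 337.0 193 [61, 72, 64, 21, 122, 124, 118, 115, 61, 144, 166, 163, 159] [3, 3, 6, 10, 100, 109, 53, 72, 24, 52, 48, 82, 117]
0.062 337.0 194 [44, 44, 29, 23, 44, 106, 116, 58, 8, 152, 170, 166, 156] [6, 3, 4, 5, 20, 32, 67, 10, 85, 41, 95, 130, 128]
0.07 337.0 196 [53, 57, 55, 47, 34, 132, 138, 64, 21, 56, 169, 169, 169] [6, 8, 4, 5, 6, 107, 68, 41, 58, 25, 140, 138, 142]
0.08 336.9 198 [36, 43, 44, 35, 33, 29, 32, 32, 36, 32, 28, 27, 55] [1, 7, 14, 30, 154, 132, 66, 20, 21, 11, 10, 15, 20]
```

The tube is upright: its columns stay at 335–338 all the way down its length, and this view looks square onto the only direction it could swing in the grip. The tip is at about z = 0.26 m. I'm handing the job in.

```bash
python3 -c "
from workcell import bot
print(bot.job_done())"
```

```text
the job is handed in; nothing more can be done
None
```

The cover lies flat, knob up, on the bare worktop left of the machine, and the far tube is held still and upright with its tip about 26 cm up; the job was handed in at about 21.5 s with no verdict shown, and I viewed 11 pictures, one over the limit of 10.

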